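Set the clamp screw of a pin-driving jig under a touring heel unit

TASK

Get the touring heel unit ready for its pin to be driven: first slide the jig's carriage with the heel unit in under the guide bridge, right up against the end stop, and only then screw the red thumbscrew down until it seats. Then back the thumbscrew off a quarter turn so the carriage can float on the punch, and finish still gripping the thumbscrew firmly at that setting, with the carriage still against its stop. Leave the crampon adapter, pin punch and toe bumper on the bench where they lie.

Things in the scene. Friction and masses are not known exactly. Their poses are not given: they have to be found in the camera images.
- jig: Pin-driving jig fixed to the bench: green base 130 x 430 x 16 mm with a steel rail along its y axis. Origin: centre of the underside, at bench height; x across the rail, y along it towards the end stop, z up. On the rail rides an aluminium carriage, 84 x 212 mm, top 44 mm above the bench, that carries the grey heel unit at its front and the thumbscrew at its rear.
- bush (a point): Top of the brass guide bush in the bridge, 113 mm above the bench, fixed to the jig at x 0, y 130 mm. The bridge: a steel cross plate (34 mm in y, 95 to 107 mm above the bench) on two green posts at x = -57 and +57 mm, 14 mm thick.
- end_stop (a point): Rubber button of the green end-stop block (block top 60 mm above the bench) beyond the bridge, at x 0, y 192 mm of the jig; the carriage's front edge meets it.
- heel_pin (a point): Head of the pin to be driven, on top of the grey touring heel unit (about 70 x 88 x 44 mm), which lies on its side held fast in the carriage's nest; 88 mm above the bench, so it passes under the bridge with 7 mm to spare. It moves with the carriage and is straight below the bush when the carriage is at its stop.
- boss (a point): Top centre of the round steel boss (28 mm across) on the carriage through which the thumbscrew passes, 54 mm above the bench, on the screw's axis. It moves with the carriage: 115 mm behind the pin, 35 mm from the carriage's rear edge, 64 mm from the nest. At the stop it is at x 0, y 15 mm of the jig. Nothing but boss, nut and screw rises above the carriage within 60 mm of it.
- carriage (a joint): Slide of the carriage along the jig's +y, in m: 0 = against the end stop, heel unit under the guide bush; negative = short of the stop (starts 60 to 120 mm short, can go back to -0.13). The slide drags with about 4 N and stays where it is left. It may be moved by holding the thumbscrew, or by pushing the carriage.
- thumbscrew: Red blade of the thumbscrew on its upright 8 mm shank: 48 mm long (its x), 10 thick (y), 22 high (z up), white mark on top of its +x half. Origin: blade centre, on the screw axis, 84 mm above the bench when seated; rises 1.25 mm per turn undone. The 16 mm brass lock nut below tops out at 62 mm. Clockwise from above tightens. Seated, its x is 0.6 rad counter-clockwise from the jig's x.
- screw_turn (a joint): Turn of the thumbscrew in rad, growing clockwise seen from above (tightening): 0 = seated, its tip hard on the rail, a solid stop; negative = backed off, so a quarter turn back reads -1.571. Starts 2.4 to 4.6 rad before the seat. It turns with about 0.06 N m of friction and stays where it is left.
- crampon_adapter: Bystander: orange plastic crampon adapter, loose on the bench, 60 x 88 x 22 mm; origin at the centre of its underside.
- pin_punch: Bystander: chrome pin punch lying loose on the bench, 125 mm long along its x axis, 11 mm thick; origin on the bench at about its middle.
- toe_bumper: Bystander: black polymer toe bumper, loose on the bench, 52 x 36 x 26 mm; origin at the centre of its underside.

How it is judged:
By the outcome, as a careful person would: the job done as asked, in the order asked, and still so for the second after the job is handed in, while the arm keeps its last pose, push and grip.
It also fails if it takes over 67 s, if anything falls off the work surface, if the arm or the gripper's body presses on something with over 40 N, if the wrist force passes 120 N, or if a joint passes its speed limit or range.

ROBOT

A 6-joint arm with a two-finger parallel gripper is mounted at the origin on the work surface. World frame = base frame: x ahead of the robot, y to its left, z up, the work surface at z = 0. Lengths are in m, angles in degrees, forces in N, time in s.
With the tool pointing down it reaches from about 0.375 to 0.975 m from the base axis. Payload 3.8 kg.
Tool frame: the origin (TCP) lies midway between the tips of the shut fingers; the grasp point (between the pads) lies 19 mm behind it; z points along the fingers, y is the line along which they close (so a half turn about z gives the same grasp; the last joint's range is limited). The gripper opens to 85 mm and grips with 20 to 120 N. Pads are 22 mm wide; open, the fingers measure 114 mm over their backs; the gripper's body (76 mm by 85 mm) begins 54 mm behind the grasp point. The pads swing forward as they close: fully open they stand 13 mm farther back than shut.
Start: joints at [68.302, 15.12, 91.902, -0, 72.978, -2.114], TCP at [0.226, 0.636, 0.231] pointing down, gripper open.
Joint ranges: [-150.88, 150.88], [-54.13, 125.18], [17.81, 147.31], [-75.09, 255.09], [0, 152.58], [-146.25, 146.25]. Speed limits (degrees/s): [147.25, 147.25, 180, 180, 180, 180].

INTERFACE

Orientations are given as a 3x3 rotation matrix whose columns are the frame's x, y, z axes.
In Python, from station import r, optics, job gives the robot as it stands. The module is installed in compiled form; this text tells all that it offers.
- The arm moves only by the tool play_rows, never from a script. Its argument "increments" is a list of rows, each a list of 6 numbers: the shift along the tool's x, y, z as a fraction of full scale, then the turn, a rotation vector about the tool's x, y, z as a fraction of full scale. A call has 1 to 12 rows; each row shifts and turns the commanded pose from where the row before left it, along the tool's axes as they then stand; what a row does not reach is not made up. Full scale, the value 1, is 25 mm for a shift and 8 degrees for a turn. A row lasts 1/8 s, in which the tool goes at most 62.5 mm and 10.7 degrees, less where a joint would pass 70% of its speed; a pose out of reach is approached as far as the arm can. A call with a number of a shift or a turn outside -1 to 1 is refused whole. A call with a gripper value outside its range is refused whole. "jaw" is the opening, from -1 (shut) to 1 (fully open), so that 0 is half open, set as the call begins (left out, the last holds). The fingers move at their own pace and stop on an object; "grip_force" is the grip in N (left out, the last holds). Time passes only in rows, so rows that do not move let the fingers close. It gives the time, the measured TCP pose, the force, the opening and the grip force at its end, in the units of the state.
- r.read_state(): the state, without advancing time (a new reading comes with each control period).
- optics.get_image(name): name is "scene" or "top"; returns a dict with "color" (480x640x3 uint8, red, green, blue), "depth" (480x640 float32, m along the optical axis (not along the pixel's ray), 0 where there is no reading), "fx", "fy", "cx", "cy" (pixels), "rvec" (rotation vector, rad) and "tvec" (3), from world to camera coordinates, as OpenCV has them. Camera axes: x right, y down, z forward; pixel columns grow to the right and rows downward; lengths in m; the calibration is good to about 2 mm. A picture is of the moment at which its call begins.
- job.hand_in(): hands the job in; it is judged then, once.
The state is a dict: "t": time; "qpos": joint angles; "joint_vel": joint speeds; "effort": joint torques, N m; "ee_pos": TCP position; "tool_rot": TCP orientation; "wrist_force": force on the tool from outside, world axes, zero at the start; "ft_torque": the same for the moment, N m; "opening": opening from 0.0 (shut) to 1.0 (fully open); "gripper_force": force on a finger pad.
Only numpy, scipy, OpenCV 4.12 (cv2) and the standard library are available. Lean on these libraries where they do the work, as an engineer would, in place of code of your own. Each camera call takes 0.05 s, during which the arm holds its last target. There are 200 camera calls.

## Working session

There is one attempt and no reset: what is moved stays moved. The work goes in short steps, Python scripts to look and compute and a tool call to move; the robot and the scene stay as the last step left them, time stands still between calls to the robot, and variables do not carry over. Pictures are saved under pics/ and viewed, at most 10 in all, crops included, and the job is handed in when it is done.

Besides the shell and the picture viewer there is one more tool, called after ">>>" as a command line: name --pt "numbers of a row" for each row, then --argument value for the rest. play_rows: Moves the arm, as the interface text tells. Shift numbers are shares of 25 mm and turn numbers shares of 8 degrees, none past 1 either way. Its arguments: {"type":"object","properties":{"increments":{"type":"array"},"jaw":{"type":"number"},"grip_force":{"type":"number"}},"required":["increments"]}

```bash
mkdir -p pics; python3 - <<'E'
from station import r, optics
import cv2,numpy as np
s=r.read_state();print(s['t'],s['ee_pos'],s['tool_rot'],s['opening'])
for n in("scene","top"):
    d=optics.get_image(n);cv2.imwrite(f"pics/{n}0.png",d["color"][...,::-1]);np.savez(f"{n}0.npz",**d)
    R=cv2.Rodrigues(np.array(d["rvec"]))[0];print(n,d["fx"],d["cx"],d["cy"],-R.T@np.array(d["tvec"]).ravel(),R)
E
```

```text
0.0 [0.2259654  0.63526856 0.22994065] [[-9.42155449e-01  3.35175172e-01 -8.44459705e-04]
 [ 3.35176223e-01  9.42153128e-01 -2.09361676e-03]
 [ 9.38819957e-05 -2.25555525e-03 -9.99997452e-01]] 0.9968846133407995
scene 564.4768554057789 313.6951612904847 244.70322545637578 [ 0.99925839 -0.30295763  0.77783926] [[ 0.62674462  0.77916984  0.00924948]
 [ 0.6178063  -0.48964395 -0.61527569]
 [-0.47487531  0.39133512 -0.78825774]]
top 542.4837307392179 315.96699897041447 235.32733361616795 [0.49900123 0.05046939 0.88242895] [[ 2.82784031e-02 -9.99599603e-01 -9.82373416e-04]
 [-9.93801396e-01 -2.80086434e-02 -1.07583923e-01]
 [ 1.07513331e-01  4.01858560e-03 -9.94195521e-01]]
```

View pics/scene0.png

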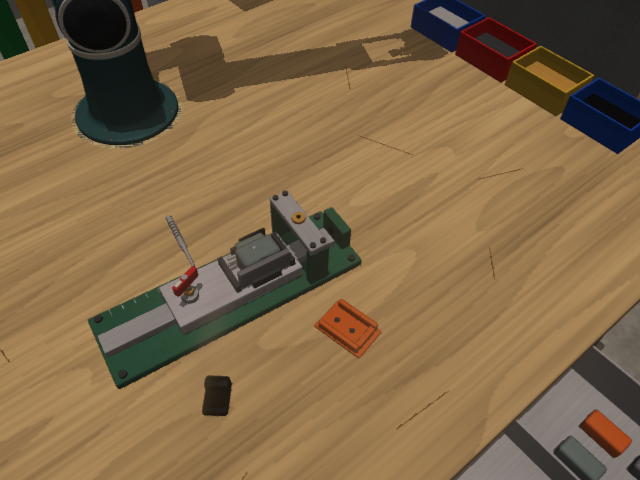

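View pics/top0.png

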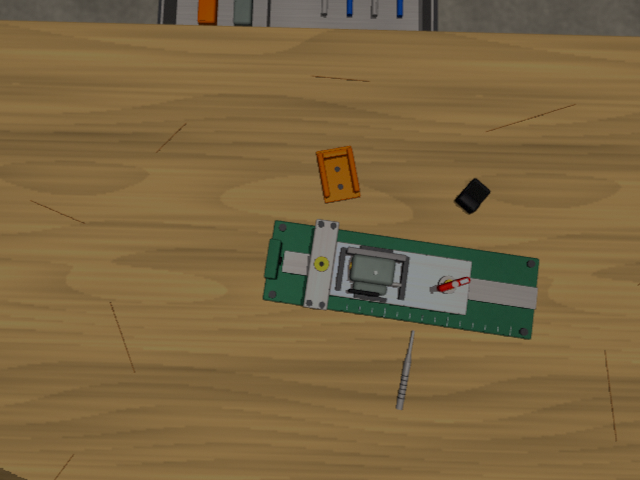

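The scene view shows the thumbscrew near (186,281), the bush at (298,217) and the jig along the diagonal. In the top view the screw is near (452,285), the bush at (321,264), the end stop at about (274,258), and the punch lies at (405,370).

```bash
python3 - <<'E'
import cv2,numpy as np
a=cv2.imread("pics/top0.png")[255:315,412:492];b=cv2.imread("pics/scene0.png")[255:315,150:230]
f=lambda i:cv2.resize(i,None,fx=7,fy=7,interpolation=cv2.INTER_CUBIC)[:,:]
cv2.imwrite("pics/c1.png",cv2.resize(np.vstack([a,b]),None,fx=5,fy=5,interpolation=cv2.INTER_CUBIC))
E
```

```text
(no output)
```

View pics/c1.png

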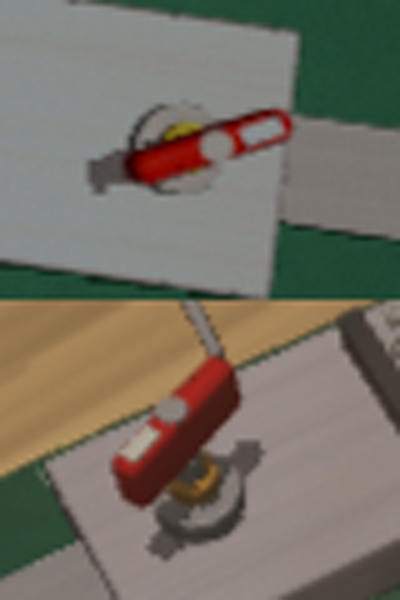

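The crop shows the blade hub at top (455.2,284.2) and scene (184.6,276.8). The white end is at top (470.6,279.4) and scene (173.6,288); the plain end is at top (437.4,288) and scene (194,267.4).

```bash
cat > h.py <<'E'
import cv2,numpy as np
class C:
    def __init__(s,d):
        s.K=np.array([[d["fx"],0,d["cx"]],[0,d["fy"],d["cy"]],[0,0,1]],float)
        s.R=cv2.Rodrigues(np.array(d["rvec"],float).ravel())[0];s.t=np.array(d["tvec"],float).reshape(3,1)
        s.P=s.K@np.hstack([s.R,s.t])
    def atz(s,p,z):
        o=(-s.R.T@s.t).ravel();v=s.R.T@np.linalg.inv(s.K)@[p[0],p[1],1];return o+v*(z-o[2])/v[2]
def tri(a,b,p,q):
    X=cv2.triangulatePoints(a.P,b.P,np.array(p,float),np.array(q,float)).ravel();return X[:3]/X[3]
T=C(np.load("top0.npz"));S=C(np.load("scene0.npz"))
E
python3 - <<'E'
from h import *
np.set_printoptions(precision=4,suppress=True)
for n,p,q in [("hub",(455.2,284.2),(184.6,276.8)),("white",(470.6,279.4),(173.6,288)),("plain",(437.4,288),(194,267.4)),("bush",(321,264),(298.5,217))]:
    print(n,tri(T,S,p,q))
c=[T.atz(p,.016) for p in [(277,220),(539,258),(531,338),(264,299)]];print(np.array(c))
for a,b in((1,0),(2,3)):
    v=c[b]-c[a];print(np.degrees(np.arctan2(v[1],v[0])),np.linalg.norm(v))
print(np.linalg.norm(c[1]-c[2]),np.mean(c,axis=0))
print("white z.097",T.atz((470.6,279.4),.097),T.atz((437.4,288),.097),T.atz((455.2,284.2),.097))
# carriage rear corners z .044 (from crop), screws hub
print(T.atz((412+298/5,255+33/5),.044),T.atz((412+272/5,255+297/5),.044))
E
```

```text
hub [ 0.5184 -0.1496  0.0967]
white [ 0.5258 -0.172   0.0968]
plain [ 0.511  -0.1271  0.0925]
bush [0.541  0.0444 0.1114]
[[ 0.6158  0.1174  0.016 ]
 [ 0.5663 -0.3035  0.016 ]
 [ 0.4398 -0.2889  0.016 ]
 [ 0.4888  0.1335  0.016 ]]
83.2976310304894 0.42379957528421486
83.37913084929369 0.4252185039721783
0.12735517217606113 [ 0.5277 -0.0853  0.016 ]
white z.097 [ 0.5263 -0.1712  0.097 ] [ 0.5126 -0.1234  0.097 ] [ 0.5187 -0.149   0.097 ]
[ 0.5556 -0.1878  0.044 ] [ 0.4745 -0.1797  0.044 ]
```

>>> play_rows --pt "-0.8 -0.95 0 0 0 0" --pt "-0.8 -0.95 0 0 0 0" --pt "-0.8 -0.95 0 0 0 0" --pt "-0.8 -0.95 0 0 0 0" --pt "-0.8 -0.95 0 0 0 0" --pt "-0.8 -0.95 0 0 0 0" --pt "-0.8 -0.95 0 0 0 0" --pt "-0.8 -0.95 0 0 0 0" --pt "-0.8 -0.95 0 0 0 0" --pt "-0.8 -0.95 0 0 0 0" --pt "-0.8 -0.95 0 0 0 0" --pt "-0.8 -0.95 0 0 0 0" --jaw 1

```text
t: 1.6
ee_pos: [0.3568, 0.2858, 0.2308]
tool_rot: [[-0.942, 0.335, -0.001], [0.335, 0.942, -0.0], [0.0, -0.001, -1.0]]
wrist_force: [-0.4, -0.0, 0.2]
opening: 1.002
gripper_force: 0.0
```

>>> play_rows --pt "-0.8 -0.95 0 0 0 0" --pt "-0.8 -0.95 0 0 0 0" --pt "-0.8 -0.95 0 0 0 0" --pt "-0.8 -0.95 0 0 0 0" --pt "-0.8 -0.95 0 0 0 0" --pt "-0.8 -0.95 0 0 0 0" --pt "-0.8 -0.95 0 0 0 0" --pt "-0.8 -0.95 0 0 0 0" --pt "-0.8 -0.95 0 0 0 0" --pt "-0.8 -0.95 0 0 0 0" --pt "-0.8 -0.95 0 0 0 0" --pt "-0.8 -0.95 0 0 0 0"

```text
t: 3.1
ee_pos: [0.4873, -0.0629, 0.2308]
tool_rot: [[-0.942, 0.335, -0.001], [0.335, 0.942, 0.0], [0.001, -0.0, -1.0]]
wrist_force: [0.1, -0.8, 0.8]
opening: 1.001
gripper_force: 0.0
```

>>> play_rows --pt "-0.8 -0.95 0.4 0 0 0" --pt "-0.8 -0.95 0.4 0 0 0" --pt "-0.8 -0.95 0.4 0 0 0" --pt "0 0 0 0 0 0.96" --pt "0 0 0 0 0 0.96" --pt "0 0 0 0 0 0.96" --pt "0 0 0 0 0 0.96" --pt "0 0 0 0 0 0.96" --pt "0 0 0 0 0 0.96" --pt "0 0 0 0 0 0.96" --pt "0 0 0 0 0 0" --pt "0 0 0 0 0 0"

```text
t: 4.6
ee_pos: [0.5199, -0.1491, 0.201]
tool_rot: [[-0.289, 0.957, -0.0], [0.957, 0.289, 0.0], [0.0, -0.0, -1.0]]
wrist_force: [0.0, 0.3, -0.1]
opening: 1.004
gripper_force: 0.0
```

```bash
python3 - <<'E'
from station import r, optics
import cv2,numpy as np
np.set_printoptions(precision=4,suppress=True)
s=r.read_state();print(s['t'],s['ee_pos'],s['tool_rot'],s['opening'],s['qpos'],s['wrist_force'],s['ft_torque'])
d=(np.array([.5187,-.1493,.115])-s['ee_pos'])@s['tool_rot']/.025;print(d)
a=optics.get_image("top")["color"][215:345,370:530,::-1];b=optics.get_image("scene")["color"][190:320,120:280,::-1]
cv2.imwrite("pics/c2.png",cv2.resize(np.hstack([a,b]),None,fx=2.5,fy=2.5,interpolation=cv2.INTER_CUBIC))
E
```

```text
4.6 [ 0.5199 -0.1491  0.201 ] [[-0.2888  0.9574 -0.0004]
 [ 0.9574  0.2888  0.0001]
 [ 0.0003 -0.0004 -1.    ]] 1.003891867838119 [-18.6456   1.8546 110.297   -0.0004  67.8746 -35.4296] [ 0.0099  0.2782 -0.0589] [ 0.0041  0.0283 -0.0026]
[ 0.0071 -0.0462  3.4418]
```

View pics/c2.png

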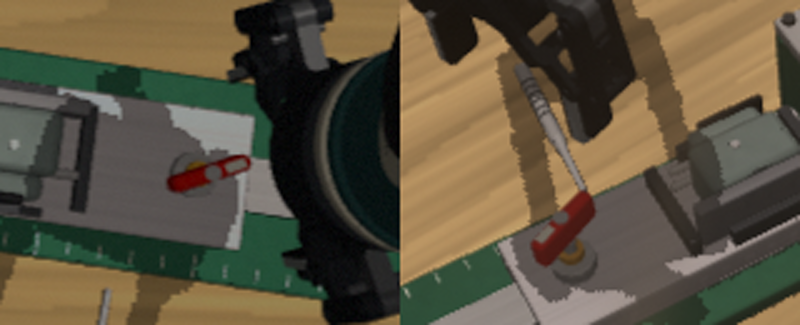

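The gripper is above the screw: blade hub in the crop at about (210,172) left panel and (562,216) right panel, blade still in its original pose, carriage unmoved. Next I descend and grip.

>>> play_rows --pt "0 -0.05 0.9 0 0 0" --pt "0 0 0.9 0 0 0" --pt "0 0 0.9 0 0 0" --pt "0 0 0.9 0 0 0" --pt "0 0 0.9 0 0 0" --pt "0 0 0.4 0 0 0" --pt "0 0 0.4 0 0 0" --pt "0 0 0 0 0 0"

```text
t: 5.7
ee_pos: [0.5186, -0.1495, 0.0684]
tool_rot: [[-0.287, 0.958, -0.001], [0.958, 0.287, 0.0], [0.0, -0.001, -1.0]]
wrist_force: [0.7, -0.2, 0.1]
opening: 1.001
gripper_force: 0.0
```

>>> play_rows --pt "0 0 0 0 0 0" --pt "0 0 0 0 0 0" --pt "0 0 0 0 0 0" --pt "0 0 0 0 0 0" --pt "0 0 0 0 0 0" --pt "0 0 0 0 0 0" --pt "0 0 0 0 0 0" --pt "0 0 0 0 0 0" --jaw -1 --grip_force 40

```text
t: 6.7
ee_pos: [0.5173, -0.1496, 0.0691]
tool_rot: [[-0.287, 0.958, -0.003], [0.958, 0.287, 0.0], [0.001, -0.003, -1.0]]
wrist_force: [-4.4, -0.2, 6.2]
opening: 0.113
gripper_force: 43.1
```

```bash
python3 - <<'E'
from station import r, optics
import cv2,numpy as np
np.set_printoptions(precision=4,suppress=True)
s=r.read_state();print(s['t'],s['ee_pos'],s['opening'],s['qpos'],s['wrist_force'],s['ft_torque'],s['gripper_force'])
a=np.radians(83.35);print("jig y dir in tool",np.array([np.cos(a),np.sin(a),0])@s['tool_rot'])
a=optics.get_image("top")["color"][215:345,370:530,::-1];b=optics.get_image("scene")["color"][190:320,120:280,::-1]
cv2.imwrite("pics/c3.png",cv2.resize(np.hstack([a,b]),None,fx=2.5,fy=2.5,interpolation=cv2.INTER_CUBIC))
E
```

```text
6.7 [ 0.5173 -0.1496  0.0691] 0.1130250085744648 [-18.744    9.6796 117.0489  -0.0732  53.449  -35.3848] [-4.4396 -0.1695  6.2277] [0.013  0.8766 0.0616] 43.147013783454895
jig y dir in tool [ 0.9182  0.3961 -0.0004]
```

View pics/c3.png

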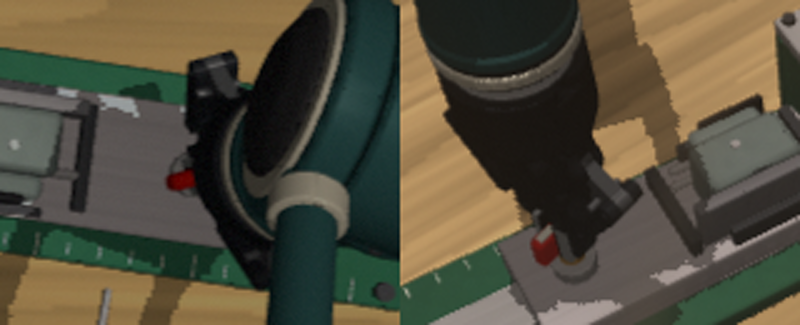

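The crop shows the blade held between the pads (opening 9.6 mm, red end at (180,181) left panel). I recentre slightly and slide along the jig's y.

>>> play_rows --pt "0 -0.05 0 0 0 0" --pt "0.33 0.142 0 0 0 0" --pt "0.33 0.142 0 0 0 0" --pt "0.33 0.142 0 0 0 0" --pt "0.33 0.142 0 0 0 0" --pt "0.33 0.142 0 0 0 0" --pt "0.33 0.142 0 0 0 0" --pt "0.33 0.142 0 0 0 0" --pt "0.33 0.142 0 0 0 0" --pt "0 0 0 0 0 0" --pt "0 0 0 0 0 0"

```text
t: 8.18
ee_pos: [0.5259, -0.0782, 0.0691]
tool_rot: [[-0.287, 0.958, -0.0], [0.958, 0.287, 0.001], [0.001, -0.0, -1.0]]
wrist_force: [-3.3, 1.5, 5.8]
opening: 0.108
gripper_force: 43.0
```

>>> play_rows --pt "0.09 0.04 0 0 0 0" --pt "0 0 0 0 0 0" --pt "0 0 0 0 0 0"

```text
t: 8.55
ee_pos: [0.526, -0.0767, 0.0691]
tool_rot: [[-0.287, 0.958, -0.001], [0.958, 0.287, -0.001], [-0.001, -0.001, -1.0]]
wrist_force: [-4.5, -1.8, 6.0]
opening: 0.105
gripper_force: 43.0
```

>>> play_rows --pt "0.09 0.04 0 0 0 0" --pt "0 0 0 0 0 0" --pt "0 0 0 0 0 0"

```text
t: 8.93
ee_pos: [0.5263, -0.0744, 0.0691]
tool_rot: [[-0.287, 0.958, -0.001], [0.958, 0.287, -0.001], [-0.001, -0.001, -1.0]]
wrist_force: [-3.7, -2.2, 6.5]
opening: 0.107
gripper_force: 43.1
```

>>> play_rows --pt "0.09 0.04 0 0 0 0" --pt "0 0 0 0 0 0" --pt "0 0 0 0 0 0"

```text
t: 9.3
ee_pos: [0.5266, -0.072, 0.0691]
tool_rot: [[-0.287, 0.958, -0.001], [0.958, 0.287, -0.001], [-0.001, -0.001, -1.0]]
wrist_force: [-3.9, -2.8, 5.2]
opening: 0.11
gripper_force: 43.1
```

>>> play_rows --pt "0.055 0.005 0 0 0 0" --pt "0 0 0 0 0 0" --pt "0 0 0 0 0 0"

```text
t: 9.68
ee_pos: [0.5268, -0.0705, 0.0691]
tool_rot: [[-0.287, 0.958, 0.0], [0.958, 0.287, -0.001], [-0.001, -0.0, -1.0]]
wrist_force: [-3.4, -3.5, 5.7]
opening: 0.109
gripper_force: 43.0
```

>>> play_rows --pt "0.055 0.005 0 0 0 0" --pt "0 0 0 0 0 0" --pt "0 0 0 0 0 0"

```text
t: 10.05
ee_pos: [0.5268, -0.07, 0.0691]
tool_rot: [[-0.287, 0.958, 0.001], [0.958, 0.287, -0.002], [-0.003, 0.0, -1.0]]
wrist_force: [-2.5, -7.4, 5.2]
opening: 0.108
gripper_force: 42.8
```

>>> play_rows --pt "0.055 0.005 0 0 0 0" --pt "0 0 0 0 0 0" --pt "0 0 0 0 0 0"

```text
t: 10.42
ee_pos: [0.5267, -0.0699, 0.0692]
tool_rot: [[-0.288, 0.958, 0.001], [0.958, 0.288, -0.004], [-0.005, 0.0, -1.0]]
wrist_force: [-2.2, -11.0, 3.3]
opening: 0.109
gripper_force: 42.7
```

>>> play_rows --pt "0 0 0 0 0 0.5" --pt "0 0 0 0 0 0.9" --pt "0 0 0 0 0 0.9" --pt "0 0 0 0 0 0.9" --pt "0 0 0 0 0 0.9" --pt "0 0 0 0 0 0.9" --pt "0 0 0 0 0 0"

```text
t: 11.3
ee_pos: [0.5263, -0.0699, 0.069]
tool_rot: [[0.396, 0.918, 0.001], [0.918, -0.396, -0.004], [-0.004, 0.002, -1.0]]
wrist_force: [-2.5, -11.8, 4.3]
opening: 0.111
gripper_force: 42.7
```

```bash
cat > st.py <<'E'
from station import r
import numpy as np
np.set_printoptions(precision=4,suppress=True)
s=r.read_state();R=np.array(s['tool_rot']);print(s['t'],s['ee_pos'],'yaw',np.degrees(np.arctan2(R[1,0],R[0,0])),'q',s['qpos'],'F',s['wrist_force'],'T',s['ft_torque'],s['opening'],s['gripper_force'])
E
python3 st.py
```

```text
11.3 [ 0.5263 -0.0699  0.069 ] yaw 66.65563480683579 q [-10.0915   8.7655 118.134   -0.3048  53.0221  13.4358] F [ -2.518  -11.754    4.2634] T [-1.992   0.4833 -0.0695] 0.11080440306409751 42.72523820400238
```

>>> play_rows --pt "0 0 0 0 0 1" --pt "0 0 0 0 0 1" --pt "0 0 0 0 0 1" --pt "0 0 0 0 0 1" --pt "0 0 0 0 0 1" --pt "0 0 0 0 0 1" --pt "0 0 0 0 0 1" --pt "0 0 0 0 0 1" --pt "0 0 0 0 0 1" --pt "0 0 0 0 0 1" --pt "0 0 0 0 0 1" --pt "0 0 0 0 0 0"

```text
t: 12.8
ee_pos: [0.5259, -0.0692, 0.0687]
tool_rot: [[0.931, -0.364, -0.0], [-0.364, -0.931, -0.003], [0.001, 0.003, -1.0]]
wrist_force: [-3.1, -9.4, 3.7]
opening: 0.109
gripper_force: 42.7
```

>>> play_rows --pt "0 0 0 0 0 1" --pt "0 0 0 0 0 1" --pt "0 0 0 0 0 1" --pt "0 0 0 0 0 1" --pt "0 0 0 0 0 0" --pt "0 0 0 0 0 0"

```text
t: 13.55
ee_pos: [0.5261, -0.0689, 0.0687]
tool_rot: [[0.597, -0.802, 0.0], [-0.802, -0.597, -0.003], [0.002, 0.002, -1.0]]
wrist_force: [-3.2, -8.5, 1.6]
opening: 0.108
gripper_force: 42.5
```

```bash
python3 st.py
```

```text
13.55 [ 0.5261 -0.0689  0.0687] yaw -53.322165900769384 q [-10.0499   8.783  118.1618  -0.185   53.0289 133.3836] F [-3.2071 -8.545   1.5814] T [-1.3739  0.4284 -0.0415] 0.1075851638993903 42.53503739833832
```

>>> play_rows --pt "0 0 0 0 0 0" --pt "0 0 0 0 0 0" --pt "0 0 0 0 0 0" --pt "0 0 0 0 0 0" --pt "0 0 0 0 0 0" --pt "0 0 0 0 0 0" --jaw 1

```text
t: 14.3
ee_pos: [0.5261, -0.0671, 0.0688]
tool_rot: [[0.597, -0.802, 0.0], [-0.802, -0.597, 0.0], [-0.0, -0.0, -1.0]]
wrist_force: [0.2, 0.4, -0.0]
opening: 1.003
gripper_force: 0.0
```

>>> play_rows --pt "0 0 -0.8 0 0 0" --pt "0 0 -0.8 0 0 0" --pt "0 0 0 0 0 -1" --pt "0 0 0 0 0 -1" --pt "0 0 0 0 0 -1" --pt "0 0 0 0 0 -1" --pt "0 0 0 0 0 -1" --pt "0 0 0 0 0 -1" --pt "0 0 0 0 0 -1" --pt "0 0 0 0 0 -1" --pt "0 0 0 0 0 -1" --pt "0 0 0 0 0 -1"

```text
t: 15.8
ee_pos: [0.5261, -0.0672, 0.1088]
tool_rot: [[0.892, 0.453, 0.0], [0.453, -0.892, 0.0], [0.0, 0.0, -1.0]]
wrist_force: [-0.8, -0.5, 0.1]
opening: 0.997
gripper_force: 0.0
```

>>> play_rows --pt "0 0 0 0 0 -1" --pt "0 0 0 0 0 -1" --pt "0 0 0 0 0 -1" --pt "0 0 0 0 0 -1" --pt "0 0 0 0 0 -1" --pt "0 0 0 0 0 -1" --pt "0 0 0 0 0 -1" --pt "0 0 0 0 0 -1" --pt "0 0 0 0 0 -1" --pt "0 0 0 0 0 -1" --pt "0 0 0 0 0 -1" --pt "0 0 0 0 0 -1"

```text
t: 17.3
ee_pos: [0.5261, -0.0671, 0.1088]
tool_rot: [[-0.543, 0.839, 0.0], [0.839, 0.543, 0.0], [0.0, 0.0, -1.0]]
wrist_force: [0.6, 0.1, 0.8]
opening: 1.004
gripper_force: 0.0
```

>>> play_rows --pt "0 0 0 0 0 -0.5" --pt "0 0 0 0 0 0" --pt "0 0 0 0 0 0"

```text
t: 17.68
ee_pos: [0.5261, -0.0672, 0.1088]
tool_rot: [[-0.596, 0.803, 0.0], [0.803, 0.596, -0.0], [-0.0, 0.0, -1.0]]
wrist_force: [0.2, -0.6, -0.8]
opening: 0.997
gripper_force: 0.0
```

```bash
python3 st.py; python3 - <<'E'
from station import optics
import cv2,numpy as np
a=optics.get_image("top")["color"][215:345,340:500,::-1];b=optics.get_image("scene")["color"][190:320,140:300,::-1]
cv2.imwrite("pics/c4.png",cv2.resize(np.hstack([a,b]),None,fx=2.5,fy=2.5,interpolation=cv2.INTER_CUBIC))
E
```

```text
17.675 [ 0.5261 -0.0672  0.1088] yaw 126.5867208477322 q [ -9.9681   5.8829 116.5233  -0.0006  57.5918 -46.5545] F [ 0.1902 -0.6113 -0.7775] T [ 0.0277 -0.035   0.0356] 0.9972632930456449 0.0
```

View pics/c4.png

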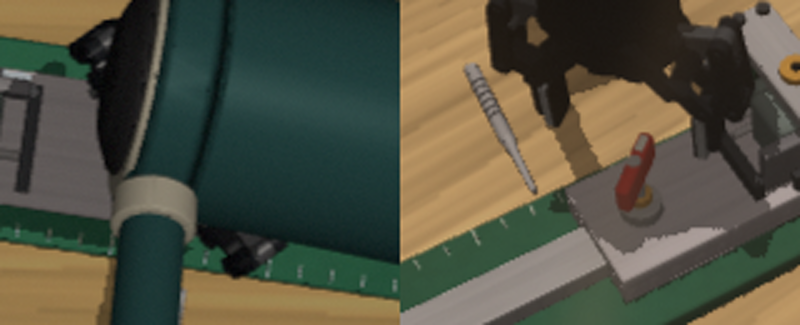

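The crop shows the blade upright at (636,172), now free of the jaws, with the heel unit under the bridge and the fingers clear. I go down and regrip.

>>> play_rows --pt "0 0 0.8 0 0 0" --pt "0 0 0.8 0 0 0" --pt "0 0 0 0 0 0"

```text
t: 18.15
ee_pos: [0.5243, -0.0669, 0.0671]
tool_rot: [[-0.597, 0.802, -0.004], [0.802, 0.597, 0.001], [0.003, -0.003, -1.0]]
wrist_force: [0.1, 0.4, -0.5]
opening: 1.0
gripper_force: 0.0
```

>>> play_rows --pt "0 0 0 0 0 0" --pt "0 0 0 0 0 0" --pt "0 0 0 0 0 0" --pt "0 0 0 0 0 0" --pt "0 0 0 0 0 0" --pt "0 0 0 0 0 0" --pt "0 0 0 0 0 0" --pt "0 0 0 0 0 0" --jaw -1 --grip_force 60

```text
t: 19.15
ee_pos: [0.5255, -0.0679, 0.0693]
tool_rot: [[-0.597, 0.802, -0.001], [0.802, 0.597, -0.001], [-0.0, -0.002, -1.0]]
wrist_force: [-5.3, -2.4, 5.9]
opening: 0.102
gripper_force: 59.5
```

```bash
python3 st.py
```

```text
19.15 [ 0.5255 -0.0679  0.0693] yaw 126.67494272114732 q [-10.0022   8.7107 118.164   -0.094   53.1878 -46.6207] F [-5.3477 -2.4149  5.9361] T [-0.4246  0.6544 -0.0014] 0.10159227153068047 59.466472864151
```

>>> play_rows --pt "0.06 0.01 0 0 0 0" --pt "0 0 0 0 0 0" --pt "0 0 0 0 0 0"

```text
t: 19.52
ee_pos: [0.5254, -0.0677, 0.0694]
tool_rot: [[-0.598, 0.802, 0.0], [0.802, 0.598, -0.003], [-0.003, -0.002, -1.0]]
wrist_force: [-2.3, -7.0, 3.2]
opening: 0.106
gripper_force: 59.1
```

>>> play_rows --pt "0.06 0.01 0 0 0 0" --pt "0 0 0 0 0 0" --pt "0 0 0 0 0 0"

```text
t: 19.9
ee_pos: [0.5254, -0.0676, 0.0694]
tool_rot: [[-0.598, 0.801, 0.002], [0.801, 0.598, -0.005], [-0.005, -0.002, -1.0]]
wrist_force: [-0.2, -11.5, 0.7]
opening: 0.106
gripper_force: 58.8
```

>>> play_rows --pt "0 0 0 0 0 1" --pt "0 0 0 0 0 1" --pt "0 0 0 0 0 1" --pt "0 0 0 0 0 1" --pt "0 0 0 0 0 1" --pt "0 0 0 0 0 1" --pt "0 0 0 0 0 1" --pt "0 0 0 0 0 1" --pt "0 0 0 0 0 1" --pt "0 0 0 0 0 1" --pt "0 0 0 0 0 0" --pt "0 0 0 0 0 0"

```text
t: 21.4
ee_pos: [0.5277, -0.0679, 0.0694]
tool_rot: [[0.686, 0.728, 0.007], [0.728, -0.686, -0.006], [0.0, 0.009, -1.0]]
wrist_force: [6.2, -11.7, -6.7]
opening: 0.108
gripper_force: 58.3
```

```bash
python3 st.py
```

```text
21.4 [ 0.5277 -0.0679  0.0694] yaw 46.71942987435859 q [ -9.8382   8.6319 118.2454  -0.3392  52.6948  33.647 ] F [  6.2305 -11.7423  -6.7444] T [-2.0902 -0.96   -0.0178] 0.10809523654548059 58.34347665309906
```

>>> play_rows --pt "0.05 0.05 0.03 0 0 0" --pt "0 0 0 0 0 1" --pt "0 0 0 0 0 0.4" --pt "0 0 0 0 0 0" --pt "0 0 0 0 0 0"

```text
t: 22.02
ee_pos: [0.5281, -0.0682, 0.0691]
tool_rot: [[0.814, 0.581, 0.003], [0.581, -0.814, -0.006], [-0.001, 0.007, -1.0]]
wrist_force: [0.4, -13.2, 1.2]
opening: 0.109
gripper_force: 59.5
```

```bash
python3 st.py
```

```text
22.025 [ 0.5281 -0.0682  0.0691] yaw 35.542709096649006 q [ -9.8221   8.8021 118.0802  -0.4092  52.8599  44.8813] F [  0.383  -13.1741   1.1717] T [-2.2804  0.0103 -0.0817] 0.10873813387102867 59.45815980434418
```

>>> play_rows --pt "0 0 0 0 0 0.4" --pt "0 0 0 0 0 0" --pt "0 0 0 0 0 0"

```text
t: 22.4
ee_pos: [0.5281, -0.0683, 0.0692]
tool_rot: [[0.845, 0.535, 0.004], [0.535, -0.845, -0.007], [-0.0, 0.007, -1.0]]
wrist_force: [0.1, -12.8, 0.6]
opening: 0.104
gripper_force: 59.4
```

```bash
python3 st.py
```

```text
22.4 [ 0.5281 -0.0683  0.0692] yaw 32.34187059693334 q [ -9.8269   8.8011 118.079   -0.4163  52.8525  48.0818] F [  0.1273 -12.7649   0.62  ] T [-2.3598 -0.0877 -0.0868] 0.10352657051040273 59.42420303821564
```

>>> play_rows --pt "0 0 0 0 0 0.4" --pt "0 0 0 0 0 0" --pt "0 0 0 0 0 0"

```text
t: 22.78
ee_pos: [0.5281, -0.0683, 0.0691]
tool_rot: [[0.873, 0.487, 0.004], [0.487, -0.873, -0.007], [-0.0, 0.008, -1.0]]
wrist_force: [-0.1, -13.3, 0.8]
opening: 0.103
gripper_force: 59.4
```

```bash
python3 st.py
```

```text
22.775 [ 0.5281 -0.0683  0.0691] yaw 29.145715875301907 q [ -9.83     8.8041 118.0793  -0.4288  52.8462  51.2824] F [ -0.1255 -13.3453   0.754 ] T [-2.363  -0.0841 -0.0581] 0.1033669484161439 59.39078629016876
```

>>> play_rows --pt "0 0 0 0 0 0.25" --pt "0 0 0 0 0 0" --pt "0 0 0 0 0 0"

```text
t: 23.15
ee_pos: [0.5282, -0.0684, 0.0691]
tool_rot: [[0.89, 0.457, 0.004], [0.457, -0.89, -0.007], [0.0, 0.008, -1.0]]
wrist_force: [0.2, -13.5, 0.5]
opening: 0.099
gripper_force: 59.4
```

```bash
python3 st.py
```

```text
23.15 [ 0.5282 -0.0684  0.0691] yaw 27.1724334050668 q [ -9.827    8.8071 118.0753  -0.4402  52.8405  53.2657] F [  0.1802 -13.5095   0.4594] T [-2.3727 -0.1226  0.0654] 0.09881843041833048 59.38763201236725
```

>>> play_rows --pt "0 0 0 0 0 0.25" --pt "0 0 0 0 0 0" --pt "0 0 0 0 0 0"

```text
t: 23.52
ee_pos: [0.5282, -0.0684, 0.0691]
tool_rot: [[0.904, 0.427, 0.004], [0.427, -0.904, -0.007], [0.0, 0.008, -1.0]]
wrist_force: [0.2, -13.4, -0.4]
opening: 0.105
gripper_force: 60.0
```

```bash
python3 st.py
```

```text
23.525 [ 0.5282 -0.0684  0.0691] yaw 25.264567096867165 q [ -9.8157   8.8052 118.0782  -0.4712  52.8404  55.2035] F [  0.2399 -13.4127  -0.3554] T [-2.3075 -0.0528  0.643 ] 0.10470014004665087 60.040066838264465
```

>>> play_rows --pt "0 0 0 0 0 0.25" --pt "0 0 0 0 0 0" --pt "0 0 0 0 0 0"

```text
t: 23.9
ee_pos: [0.5282, -0.0684, 0.0692]
tool_rot: [[0.918, 0.396, 0.004], [0.396, -0.918, -0.008], [0.0, 0.008, -1.0]]
wrist_force: [0.9, -13.3, 1.5]
opening: 0.105
gripper_force: 64.6
```

```bash
python3 st.py
```

```text
23.9 [ 0.5282 -0.0684  0.0692] yaw 23.34421062129554 q [ -9.8039   8.8046 118.0759  -0.4994  52.8448  57.1526] F [  0.9478 -13.3057   1.549 ] T [-2.3302 -0.0272  0.9811] 0.10489395935701905 64.64729011058807
```

Seated: torque climbed to about 1 N m beyond yaw ≈27.4°, where 27.7° was expected. I back off, checking on the way for slip in the grip.

>>> play_rows --pt "0 0 0 0 0 -0.4" --pt "0 0 0 0 0 0" --pt "0 0 0 0 0 0"

```text
t: 24.28
ee_pos: [0.5282, -0.0684, 0.0692]
tool_rot: [[0.896, 0.445, 0.004], [0.445, -0.896, -0.007], [0.0, 0.008, -1.0]]
wrist_force: [0.7, -13.2, 0.8]
opening: 0.106
gripper_force: 59.5
```

```bash
python3 st.py
```

```text
24.275 [ 0.5282 -0.0684  0.0692] yaw 26.4187233878965 q [ -9.8219   8.8054 118.0752  -0.4572  52.8419  54.0347] F [  0.6773 -13.1837   0.7914] T [-2.408  -0.0593  0.326 ] 0.10585871695862584 59.505897760391235
```

>>> play_rows --pt "0 0 0 0 0 -0.15" --pt "0 0 0 0 0 0" --pt "0 0 0 0 0 0"

```text
t: 24.65
ee_pos: [0.5282, -0.0684, 0.0691]
tool_rot: [[0.887, 0.463, 0.004], [0.463, -0.886, -0.007], [0.0, 0.008, -1.0]]
wrist_force: [1.5, -13.6, 0.5]
opening: 0.104
gripper_force: 59.4
```

```bash
python3 st.py
```

```text
24.65 [ 0.5282 -0.0684  0.0691] yaw 27.56068082115565 q [ -9.8285   8.8053 118.077   -0.4375  52.8395  52.8743] F [  1.4708 -13.5749   0.4744] T [-2.4386 -0.0533 -0.0146] 0.10440670352333745 59.375728368759155
```

>>> play_rows --pt "0 0 0 0 0 -0.95" --pt "0 0 0 0 0 -0.95" --pt "0 0 0 0 0 -0.95" --pt "0 0 0 0 0 -0.95" --pt "0 0 0 0 0 -0.95" --pt "0 0 0 0 0 -0.95" --pt "0 0 0 0 0 -0.95" --pt "0 0 0 0 0 -0.95" --pt "0 0 0 0 0 -0.95" --pt "0 0 0 0 0 -0.95" --pt "0 0 0 0 0 -0.95" --pt "0 0 0 0 0 0"

```text
t: 26.15
ee_pos: [0.526, -0.0674, 0.0692]
tool_rot: [[-0.362, 0.932, -0.001], [0.932, 0.362, -0.005], [-0.004, -0.003, -1.0]]
wrist_force: [-5.1, -11.1, 8.8]
opening: 0.106
gripper_force: 60.7
```

```bash
python3 st.py
```

```text
26.15 [ 0.526  -0.0674  0.0692] yaw 111.20086784317797 q [ -9.8019   8.7421 118.1425  -0.3625  53.1222 -30.7849] F [ -5.063  -11.1322   8.7645] T [-1.8509  0.9972  0.0859] 0.1059423863885912 60.728039145469666
```

>>> play_rows --pt "0.02 -0.05 -0.02 0 0 -0.4" --pt "0 0 0 0 0 -0.41" --pt "0 0 0 0 0 0" --pt "0 0 0 0 0 0" --pt "0 0 0 0 0 0"

```text
t: 26.78
ee_pos: [0.5257, -0.0675, 0.0694]
tool_rot: [[-0.464, 0.886, 0.001], [0.886, 0.464, -0.005], [-0.005, -0.001, -1.0]]
wrist_force: [-1.2, -11.3, 2.9]
opening: 0.106
gripper_force: 60.0
```

```bash
python3 st.py; python3 - <<'E'
from station import optics
import cv2,numpy as np
a=optics.get_image("top")["color"][200:330,250:410,::-1];b=optics.get_image("scene")["color"][180:310,180:340,::-1]
cv2.imwrite("pics/c5.png",cv2.resize(np.hstack([a,b]),None,fx=2.5,fy=2.5,interpolation=cv2.INTER_CUBIC))
E
```

```text
26.775 [ 0.5257 -0.0675  0.0694] yaw 117.61711309122377 q [ -9.8227   8.6142 118.2686  -0.3515  52.9902 -37.2283] F [ -1.1756 -11.2642   2.8859] T [-1.8877  0.3335  0.111 ] 0.10644731238370285 59.97301161289215
```

View pics/c5.png

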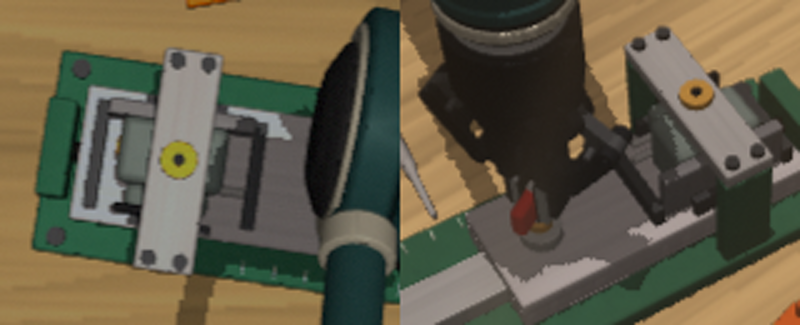

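The final picture shows the carriage front edge (80,150) against the stop button (75,150), with the heel unit centred under the bush (179,159). The blade is held at (525,208). The push of 11 N on the stop produces no motion.

```bash
python3 -c "
from station import job
print(job.hand_in())"
```

```text
the job is handed in; nothing more can be done
None
```

The job is handed in at about 27 s of the 67 s allowed (no verdict was returned): the carriage is held against its end stop with about 11 N, the thumbscrew was seated and then backed off about 90°, it is still gripped at 60 N, and the adapter, punch and bumper were not touched.

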